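# Mate a strap hinge leaf with its jamb leaf and hold it for pinning

## Robot

A 6-joint arm with a two-finger parallel gripper is mounted at the origin on a cart in front of the work surface, level with it; the furniture and walls round the work are solid. World frame = base frame: x ahead of the robot, y to its left, z up, the work surface at z = 0. Lengths are in m, angles in rad, forces in N, time in s.
With the tool pointing down it reaches from about 0.4 to 0.825 m from the base axis. Payload 7 kg.
Tool frame: the origin (TCP) lies midway between the tips of the shut fingers; the grasp point (between the pads) lies hold_point_z behind it (hold_point_z is the distance from the TCP to the grasp point, in m); z points along the fingers, y is the line along which they close (so a half turn about z gives the same grasp; the last joint's range is limited). The gripper opens to 88 mm and grips with 3 to 60 N. Pads are 19 mm wide; open, the fingers measure 130 mm over their backs; the gripper's body (78 mm by 193 mm) begins 47 mm behind the grasp point.
Start: joints at [-0.897, 0.359, 0.012, 0, -1.224, -0.288], TCP at [0.254, -0.625, 0.199] pointing down, gripper open.
Joint ranges: [-3.07, 3.07], [-1.43, 2.12], [-1.02, 1.25], [-3.03, 1.67], [-3.05, -0], [-3.03, 3.03]. Speed limits (rad/s): [2.39, 2.39, 3.01, 3.14, 3.14, 3.14].

## Interface

Orientations are given as [roll, pitch, yaw] about the fixed x, y, z axes, in that order (R = Rz(yaw) Ry(pitch) Rx(roll)).
In Python, from station import * gives the robot as it stands.
- The arm moves only by the tool apply_moves, never from a script. Its argument "steps" is a list of rows, each an object with "translation": the shift along the world's x, y, z scaled (see below), a list of three; "rotation": the turn, a rotation vector about the world's x, y, z scaled (see below), a list of three. A call has exactly 10 rows; each row is the pose to reach, as a shift and turn from the pose commanded when the call began; what a row does not reach only later rows make up. The controller multiplies each number of a shift by 250 mm and each number of a turn by 30 degrees. A row lasts 1/12 s, in which the tool goes at most 41.7 mm and 7.16 degrees, less where a joint would pass 70% of its speed; a pose out of reach is approached as far as the arm can. A call with a number of a shift or a turn outside -1 to 1 is refused whole. A call with a gripper value outside its range is refused whole. "jaw" is the closure, from -1 (fully open) to 1 (shut), so that 0 is half open, set as the call begins (left out, the last holds). The fingers move at their own pace and stop on an object; "newtons" is the grip in N (left out, the last holds). Time passes only in rows, so rows that repeat a pose let the fingers close, or fill a call up. It gives the time, the measured TCP pose, the force, the opening and the grip force at its end, in the units of the state.
- get_state(): the state, without advancing time (a new reading comes with each control period).
- grab_frame(name): name is "side" or "top" or "wrist"; returns the picture (420x560x3 uint8, blue, green, red); there is no depth.
- camera_model(name): a dict with "fx", "fy", "cx", "cy" (pixels), "k1" (the pictures are not rectified: a ray, as slopes to the right and down, at radius r is drawn at 1 + k1 r^2 times it, then the intrinsics apply), "xyz" and "rotation" of the camera in the world. Camera axes: x right, y down, z forward; pixel columns grow to the right and rows downward; lengths in m; the calibration is good to about 2 mm. A picture is of the moment at which its call begins: read the wrist's pose just before it. camera_model takes no time and is no camera call; for the wrist camera it gives the pose at the moment of the call.
- job_done(): hands the job in; it is judged then, once.
The state is a dict: "t": time; "q": joint angles; "qd": joint speeds; "joint_efforts": joint torques, N m; "eef_pos": TCP position; "ee_rot": TCP orientation; "force": force on the tool from outside, world axes, zero at the start; "moment": the same for the moment, N m; "width": finger opening in m; "gripper_force": force on a finger pad.
Only numpy, scipy, OpenCV 4.12 (cv2) and the standard library are available. Lean on these libraries where they do the work, as an engineer would, in place of code of your own. Each camera call takes 0.05 s, during which the arm holds its last target. There are 200 camera calls.

## Task

Pull the hinge pin by its red knob out to its stop so that the gap between the two knuckles on the upright jamb block is open. Then pick up the loose wooden rail with the strap hinge leaf, lower its knuckle from above into that gap, with the rail on the side away from the block, so that all the knuckle holes line up, without forcing it. Finish holding the rail there in the gripper, level, with the holes in line; do not let go, and leave the other things alone.

Things in the scene. Friction and masses are not known exactly. Their poses are not given: they have to be found in the camera images.
- jamb: Fixed fixture: 110 x 80 x 9 mm plywood board with an upright wooden block (38 thick, 62 wide, top 99 mm over the worktop, near face 20 mm beyond the hinge axis), the wide leaf of a steel T hinge screwed on top. Origin on the worktop straight below the middle of the hinge axis; +z up, +y along the axis to the red knob, +x from the axis to the block: the mated rail lies on the -x side.
- jamb_axis (a point): Middle of the hinge axis, 99 mm up, axes as jamb; the mated knuckle's centre is here. Fixed knuckles (tubes, 22 mm outer, 11 mm inner diameter) at y = -31 to -16.5 and 16.5 to 31 mm leave a 33 mm gap. In it, below, a dark, slippery steel V rest (26 mm wide, sides 55 deg from level, tops level with the axis, outside 18 mm from it) seats a 22 mm knuckle on the axis.
- pin_knob (a point): Centre of the red pull knob on the hinge pin: a cylinder of 18 mm diameter, 26 mm long along the jamb's y axis, 99 mm over the worktop and 59 mm from the middle of the hinge axis when the pin is in; moves with the pin along jamb +y. Free space all round it.
- hinge_pin (a joint): Travel of the hinge pin (6 mm steel) along the jamb's +y axis: 0 = fully in, crossing the gap, 0.048 m = pulled out to its stop, gap open. It takes 5 to 7 N to pull; a light spring draws on it but its friction holds it wherever it is left.
- rail: Loose wooden rail 110 long (x) x 40 wide (y) x 22 mm tall with a steel strap leaf (26 wide, 5 mm thick) screwed flat on its top, about 0.15 kg, lying on the saw table. Origin at the centre of the rail's underside, +z up, +x along the rail to the end where the knuckle sticks out. Same axes for the two points below.
- rail_mid (a point): Centre of the rail's wood, 11 mm above its underside: grip here across the 40 mm width (closing along the rail's y).
- knuckle (a point): Centre of the strap leaf's knuckle: a steel tube along the rail's y, 22 mm outer and 11 mm inner diameter, 28 mm long, fixed 81 mm from the rail's centre toward +x and 16 mm above its underside (5 mm above rail_mid).
- tape_measure: Tape measure 38 x 84 x 68 mm standing on the worktop, to be left alone. Origin under its centre.
- masking_tape: Roll of masking tape, 104 mm across, 25 mm tall, lying flat, to be left alone. Origin under its centre.
- wax_tin: Round tin, 95 mm across, 33 mm tall, to be left alone. Origin under its centre.
- sanding_block: Brown sanding block 65 x 116 x 37 mm, to be left alone. Origin under its centre.

How it is judged:
By the outcome, as a careful person would: the job done as asked, in the order asked, and still so for the second after the job is handed in, while the arm keeps its last pose, push and grip.
It also fails if it takes over 58 s, if anything falls off the work surface, if the arm or the gripper's body presses on something with over 40 N, if the wrist force passes 120 N, or if a joint passes its speed limit or range.

## Working session

There is one attempt and no reset: what is moved stays moved. The work goes in short steps, Python scripts to look and compute and a tool call to move; the robot and the scene stay as the last step left them, time stands still between calls to the robot, and variables do not carry over. Pictures are saved under pics/ and viewed, at most 10 in all, crops included, and the job is handed in when it is done.

Besides the shell and the picture viewer there is one more tool, called as name(argument=value, ...) on one line, values as JSON. apply_moves: Moves the arm, as the interface text tells. Shifts and turns lie within -1 to 1; 1 stands for 250 mm of shift or 30 degrees of turn. Its arguments: {"type":"object","properties":{"steps":{"type":"array"},"jaw":{"type":"number"},"newtons":{"type":"number"}},"required":["steps"]}

```bash
mkdir -p pics; python3 - <<'E'
from station import *
import cv2,numpy as np
s=get_state();print({k:np.round(v,4) for k,v in s.items()})
try:print(hold_point_z)
except Exception as e:print(e)
for n in("top","side"):
    print(n,camera_model(n)); cv2.imwrite(f"pics/{n}0.png",grab_frame(n))
E
```

```text
{'t': np.float64(0.0), 'q': array([-8.9690e-01,  3.5940e-01,  1.1100e-02, -3.0000e-04, -1.2241e+00,
       -2.8810e-01]), 'qd': array([ 0.0002,  0.0004, -0.0005, -0.    ,  0.0008,  0.0021]), 'joint_efforts': array([ 3.0000e-04, -5.8271e+01,  2.9305e+01,  6.9968e+00,  6.8000e-03,
       -2.0000e-04]), 'eef_pos': array([ 0.2538, -0.6249,  0.1979]), 'ee_rot': array([ 3.1400e+00, -1.0000e-04, -2.7559e+00]), 'force': array([ 0.4366,  0.2381, -0.427 ]), 'moment': array([0.0419, 0.0357, 0.0157]), 'gripper_force': np.float64(0.0), 'width': np.float64(0.0878)}
0.0188
top {'fx': 469.6803760901119, 'fy': 469.6803760901119, 'cx': 284.07247945805983, 'cy': 201.3298460715098, 'k1': 0.023713095655429662, 'xyz': array([ 0.26679665, -0.11618274,  1.70416218]), 'rotation': array([-2.94468997,  0.00415894, -1.57222416])}
side {'fx': 466.60823754127114, 'fy': 466.60823754127114, 'cx': 274.6332147461297, 'cy': 206.12327526447294, 'k1': -0.046490766383928114, 'xyz': array([ 0.13996847, -1.41618382,  1.13102824]), 'rotation': array([-2.21534877,  0.01563104, -0.33544725])}
```

View pics/top0.png

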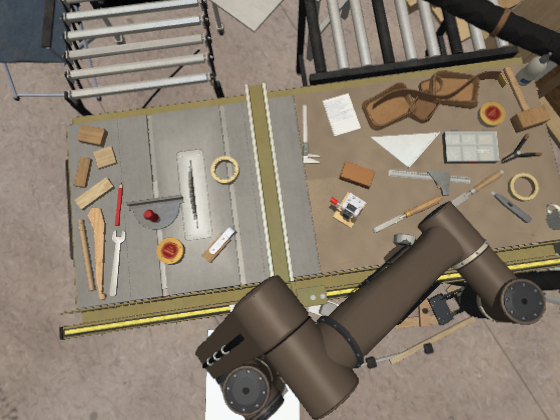

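View pics/side0.png

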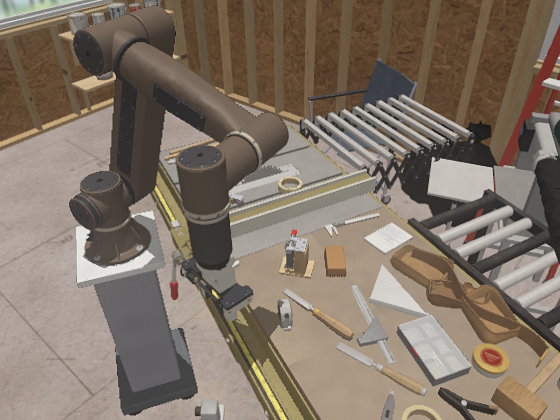

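The top view shows the jamb near (348,208) with its red knob near (334,200), and the rail near (219,244) beyond the saw fence (column 265). The side view shows the jamb near (297,255), and the arm hides the rail. Next I'll enlarge these parts.

```bash
cat > h.py <<'E'
from station import *
import cv2,numpy as np
from scipy.spatial.transform import Rotation as R
def mat(c): return R.from_euler('xyz',c['rotation']).as_matrix()
def ray(c,p):
    a=np.array([(p[0]-c['cx'])/c['fx'],(p[1]-c['cy'])/c['fy']]); s=a.copy()
    for _ in range(20): s=a/(1+c['k1']*(s@s))
    d=mat(c)@np.array([*s,1]); return np.array(c['xyz']),d/np.linalg.norm(d)
def onz(c,p,z):
    o,d=ray(c,p); return o+d*(z-o[2])/d[2]
def proj(c,P):
    v=mat(c).T@(np.array(P)-c['xyz']); s=v[:2]/v[2]; s=s*(1+c['k1']*(s@s))
    return np.array([s[0]*c['fx']+c['cx'],s[1]*c['fy']+c['cy']])
def tri(c1,p1,c2,p2):
    o1,d1=ray(c1,p1);o2,d2=ray(c2,p2)
    t=np.linalg.lstsq(np.c_[d1,-d2],o2-o1,rcond=None)[0]
    a,b=o1+t[0]*d1,o2+t[1]*d2; return (a+b)/2,np.linalg.norm(a-b)
def blobs(im,lo,hi,box,mn=8):
    hsv=cv2.cvtColor(im,cv2.COLOR_BGR2HSV); x0,y0,x1,y1=box
    m=cv2.inRange(hsv,lo,hi); k=np.zeros_like(m);k[y0:y1,x0:x1]=m[y0:y1,x0:x1]
    n,_,st,ce=cv2.connectedComponentsWithStats(k)
    return [(st[i].tolist(),ce[i].round(2).tolist()) for i in range(1,n) if st[i][4]>=mn],k
E
python3 - <<'E'
from h import *
t=cv2.imread('pics/top0.png');s=cv2.imread('pics/side0.png')
f=lambda im,x,y,w,h,k:cv2.resize(im[y:y+h,x:x+w],None,fx=k,fy=k,interpolation=cv2.INTER_CUBIC)
a=f(t,320,180,50,50,8);b=f(t,195,219,50,50,8)
c=f(s,272,225,50,50,6)
cv2.imwrite('pics/m.png',np.hstack([a,b]))
ct=camera_model('top');cs=camera_model('side')
for im,box in((t,(320,180,372,230)),(s,(272,222,322,280))):
    print(blobs(im,(0,150,90),(6,255,255),box)[0],blobs(im,(174,150,90),(180,255,255),box)[0])
cv2.imwrite('pics/sj.png',f(s,265,220,60,60,9))
E
```

```text
[([330, 198, 8, 7, 33], [333.42, 200.7])] []
[([291, 230, 6, 6, 21], [293.86, 232.1])] []
```

View pics/m.png

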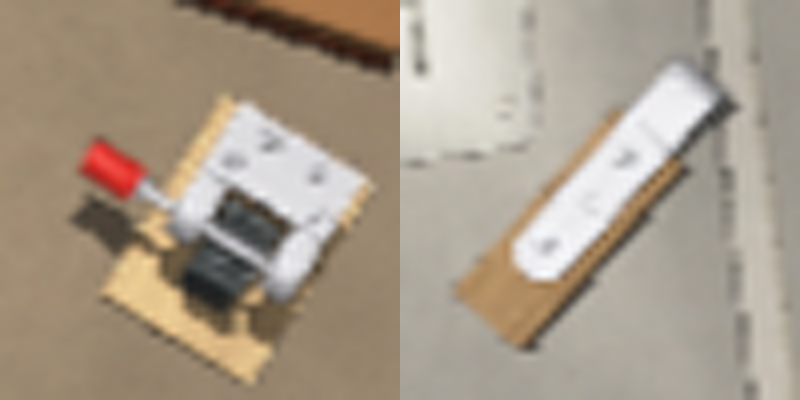

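View pics/sj.png

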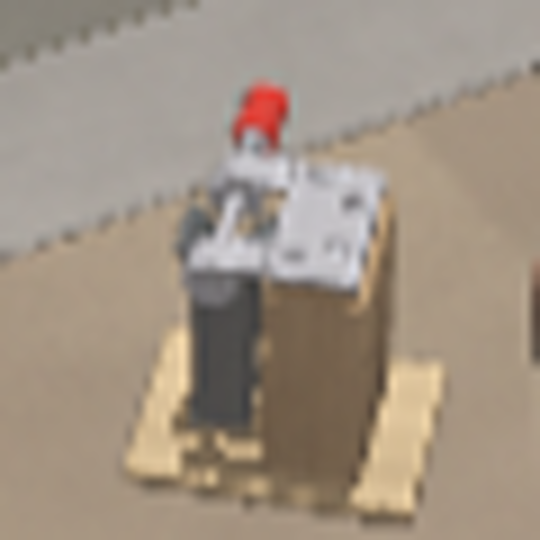

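The crops show the red knob at top (333.4,200.7) and side (293.9,232.1), the fixed knuckles at about (343,206) and (356,215), and the board's front corners at (332.9,216.5) and (351.9,227.9). The rail's wood ends at about (252,255) and (260.5,262.5) on the crop scale, and its knuckle is at the upper right. Now the positions.

```bash
python3 - <<'E'
from h import *
ct=camera_model('top');cs=camera_model('side')
k,e=tri(ct,(333.42,200.7),cs,(293.86,232.1));print('knob',k.round(4),e)
q=lambda x,y,ox,oy:((x+.5)/8-.5+ox,(y+.5)/8-.5+oy)
for n,x,y,z in(('f1',103,292,.009),('f2',255,383,.009),('b2',372,185,.104),('kn1',180,215,.105),('kn2',290,285,.105)):print(n,onz(ct,q(x,y,320,180),z).round(4))
for n,x,y,z in(('r1',455-400,290,.022),('r2',525-400,349,.022),('r3',688-400,168,.022),('r4',617-400,108,.022),('k1',678-400,60,.027),('k2',735-400,105,.016),('leafend',535-400,265,.027)):print(n,onz(ct,q(x,y,195,219),z).round(4))
print(camera_model('wrist'))
# fence top edges, top & side
t=cv2.imread('pics/top0.png')
for p in((250,90),(268,86),(278,275),(292,275)):
    print('fence',p,[onz(ct,p,z).round(3).tolist() for z in(0,.1)])
for p in((232,207),(383,168)): print('side',[onz(cs,p,z).round(3).tolist() for z in(0,.1)])
E
```

```text
knob [ 0.588  -0.2814  0.103 ] 4.011652185111145e-05
f1 [ 0.5497 -0.2863  0.009 ]
f2 [ 0.5076 -0.3544  0.009 ]
b2 [ 0.5806 -0.3942  0.104 ]
kn1 [ 0.5673 -0.3107  0.105 ]
kn2 [ 0.5365 -0.3572  0.105 ]
r1 [0.4084 0.1856 0.022 ]
r2 [0.3821 0.1536 0.022 ]
r3 [0.4627 0.0828 0.022 ]
r4 [0.4899 0.1154 0.022 ]
k1 [0.5109 0.0878 0.027 ]
k2 [0.4919 0.0629 0.016 ]
leafend [0.4189 0.1495 0.027 ]
{'fx': 309.8554031151121, 'fy': 309.8554031151121, 'cx': 275.79492919872024, 'cy': 212.2885858251599, 'k1': -0.0574437045629057, 'xyz': array([ 0.18951359, -0.6501876 ,  0.38406416]), 'rotation': array([ 2.88364359e+00, -1.04320230e-03,  1.95659703e+00])}
fence (250, 90) [[1.047, 0.022, 0.0], [1.002, 0.014, 0.1]]
fence (268, 86) [[1.064, -0.048, 0.0], [1.017, -0.052, 0.1]]
fence (278, 275) [[0.337, -0.087, 0.0], [0.333, -0.089, 0.1]]
fence (292, 275) [[0.337, -0.138, 0.0], [0.333, -0.136, 0.1]]
side [[0.455, 0.065, 0.0], [0.428, -0.066, 0.1]]
side [[1.171, 0.11, 0.0], [1.08, -0.025, 0.1]]
```

apply_moves(steps=[{"translation": [0.1,0.1,0.04],"rotation": [0,0,0.15]},{"translation": [0.2,0.2,0.08],"rotation": [0,0,0.3]},{"translation": [0.3,0.3,0.12],"rotation": [0,0,0.45]},{"translation": [0.4,0.4,0.16],"rotation": [0,0,0.6]},{"translation": [0.5,0.5,0.2],"rotation": [0,0,0.75]},{"translation": [0.6,0.6,0.2],"rotation": [0,0,0.9]},{"translation": [0.7,0.7,0.2],"rotation": [0,0,1]},{"translation": [0.75,0.76,0.2],"rotation": [0,0,1]},{"translation": [0.75,0.76,0.2],"rotation": [0,0,1]},{"translation": [0.75,0.76,0.2],"rotation": [0,0,1]}], jaw=0)

```text
t: 0.93
eef_pos: [0.4422, -0.4343, 0.2485]
ee_rot: [3.141, 0.0, -2.23]
force: [0.5, -0.5, -0.3]
width: 0.0443
gripper_force: 0.0
```

apply_moves(steps=[{"translation": [0.1,0.1,0],"rotation": [0,0,0.1]},{"translation": [0.2,0.2,0],"rotation": [0,0,0.2]},{"translation": [0.3,0.3,0],"rotation": [0,0,0.2]},{"translation": [0.4,0.4,0],"rotation": [0,0,0.2]},{"translation": [0.5,0.5,0],"rotation": [0,0,0.2]},{"translation": [0.58,0.6,0],"rotation": [0,0,0.2]},{"translation": [0.58,0.61,0],"rotation": [0,0,0.2]},{"translation": [0.58,0.61,0],"rotation": [0,0,0.2]},{"translation": [0.58,0.61,0],"rotation": [0,0,0.2]},{"translation": [0.58,0.61,0],"rotation": [0,0,0.2]}])

```text
t: 1.77
eef_pos: [0.5856, -0.2841, 0.2488]
ee_rot: [3.141, -0.0, -2.129]
force: [0.1, -0.1, 0.1]
width: 0.0438
gripper_force: 0.0
```

```bash
python3 - <<'E'
from h import *
import pickle
s=get_state();print(s['t'],s['eef_pos'],s['ee_rot'])
cw=camera_model('wrist');w=grab_frame('wrist');cs=camera_model('side');sd=grab_frame('side')
pickle.dump(cw,open('cw1.pkl','wb'));cv2.imwrite('pics/w1.png',w);cv2.imwrite('pics/s1.png',sd)
b,k=blobs(w,(0,150,60),(8,255,255),(0,0,560,420),100);print(b)
for i in b: print(onz(cw,i[1],.099),onz(cw,i[1],.108))
E
```

```text
1.7667 [ 0.58560535 -0.28409641  0.24884593] [ 3.14137041e+00 -2.71525084e-04 -2.12891343e+00]
[([176, 123, 15, 48, 112], [183.29, 145.43]), ([267, 185, 17, 25, 377], [275.23, 196.74])]
[ 0.64003349 -0.38131075  0.099     ] [ 0.63758292 -0.3802444   0.108     ]
[ 0.58641408 -0.2817135   0.099     ] [ 0.58540024 -0.28331585  0.108     ]
```

View pics/w1.png

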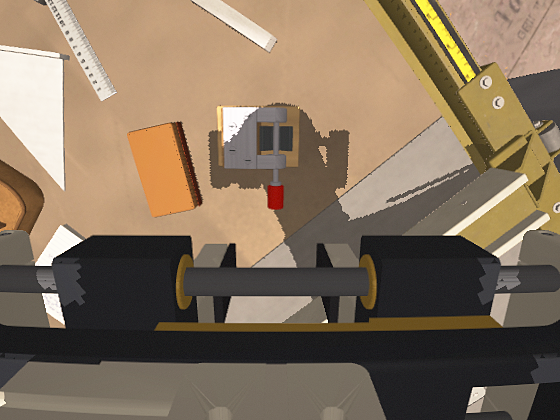

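The wrist view shows the knob at (275,197) with the hinge above it in line, the knuckles near (277,112) and (277,160), and the sanding block at (165,170). I'll enlarge the hinge to get its yaw.

```bash
python3 - <<'E'
from h import *
w=cv2.imread('pics/w1.png')
cv2.imwrite('pics/w1c.png',cv2.resize(w[95:215,205:355],None,fx=5,fy=5,interpolation=cv2.INTER_CUBIC))
E
```

```text
(no output)
```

View pics/w1c.png

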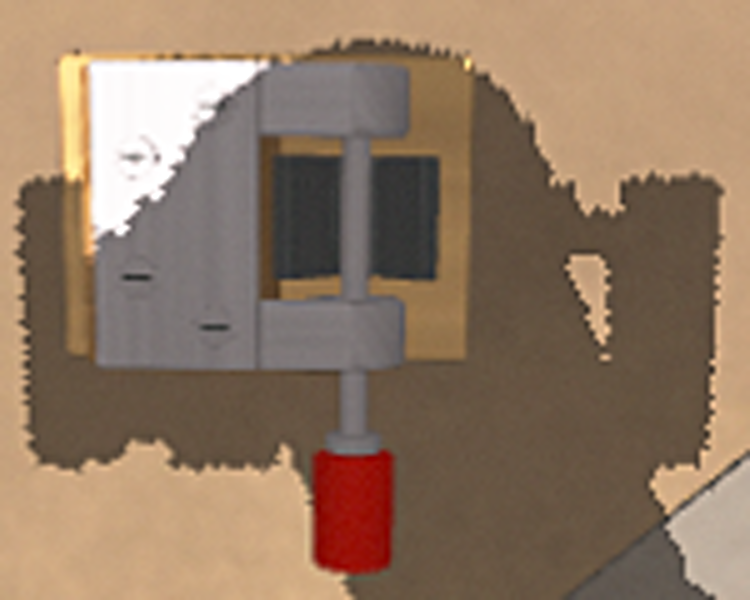

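The crop shows the pin running from crop (356,140) to the knob at (353.5,510). The V rest spans columns 273–438, and the gap runs from row 136 to row 300.

```bash
python3 - <<'E'
from h import *
import pickle
cw=pickle.load(open('cw1.pkl','rb'))
f=lambda x,y,z:onz(cw,((x+.5)/5-.5+205,(y+.5)/5-.5+95),z)
a=f(356,145,.102);b=f(353.5,425,.102);c=f(353.5,510,.106);print(a,b,c)
d=b-a;print('yaw',np.degrees(np.arctan2(-d[0],d[1])),np.degrees(np.arctan2(-(c-a)[0],(c-a)[1])))
e1=f(355,136,.106);e2=f(355,300,.106);print('gapmid',(e1+e2)/2,np.linalg.norm(e1-e2))
o1=f(335,63,.108);o2=f(330,368,.108);print('knuckle outer',(o1+o2)/2,np.linalg.norm(o1-o2))
k1=f(353.5,450,.099);k2=f(353.5,570,.099);print('knob',(k1+k2)/2,np.linalg.norm(k1-k2))
# leaf outer (back) edge x dir & front edge of leaf seam
for u,v in(((88,62),(97,365)),((258,62),(260,368)),((474,65),(467,358))):
    z=.104 if u[0]<300 else .009
    p,q=f(*u,z),f(*v,z);d=q-p;print(u,np.degrees(np.arctan2(-d[0],d[1])),np.linalg.norm(d))
E
```

```text
[ 0.54449292 -0.34769575  0.102     ] [ 0.57598161 -0.29826289  0.102     ] [ 0.58547916 -0.28305094  0.106     ]
yaw -32.497099672305836 -32.37560615079366
gapmid [ 0.55257959 -0.33513422  0.106     ] 0.03327579297970399
knuckle outer [ 0.55646721 -0.33768239  0.108     ] 0.061523802532066026
knob [ 0.5863346  -0.28169461  0.099     ] 0.027113056467296063
(88, 62) -32.4371445740697 0.06192321189196141
(258, 62) -32.40033968767547 0.0624737768892095
(474, 65) -32.4078204023161 0.07693081864634288
```

apply_moves(steps=[{"translation": [0,0,-0.1],"rotation": [0,0,-0.01]},{"translation": [0,0,-0.22],"rotation": [0,0,-0.013]},{"translation": [0,0,-0.34],"rotation": [0,0,-0.013]},{"translation": [0,0.003,-0.45],"rotation": [0,0,-0.013]},{"translation": [0,0.003,-0.55],"rotation": [0,0,-0.013]},{"translation": [0,0.003,-0.63],"rotation": [0,0,-0.013]},{"translation": [0,0.003,-0.676],"rotation": [0,0,-0.013]},{"translation": [0,0.003,-0.676],"rotation": [0,0,-0.013]},{"translation": [0,0.003,-0.676],"rotation": [0,0,-0.013]},{"translation": [0,0.003,-0.676],"rotation": [0,0,-0.013]}])

```text
t: 2.7
eef_pos: [0.5874, -0.2828, 0.0815]
ee_rot: [-3.139, 0.0, -2.134]
force: [0.3, 0.3, 0.4]
width: 0.0434
gripper_force: 0.0
```

apply_moves(steps=[{"translation": [0,0,0],"rotation": [0,0,0]},{"translation": [0,0,0],"rotation": [0,0,0]},{"translation": [0,0,0],"rotation": [0,0,0]},{"translation": [0,0,0],"rotation": [0,0,0]},{"translation": [0,0,0],"rotation": [0,0,0]},{"translation": [0,0,0],"rotation": [0,0,0]},{"translation": [0,0,0],"rotation": [0,0,0]},{"translation": [0,0,0],"rotation": [0,0,0]},{"translation": [0,0,0],"rotation": [0,0,0]},{"translation": [0,0,0],"rotation": [0,0,0]}], jaw=1, newtons=40)

```text
t: 3.53
eef_pos: [0.5872, -0.2824, 0.0805]
ee_rot: [-3.14, 0.0, -2.134]
force: [0.8, -1.4, 4.1]
width: 0.0008
gripper_force: 2.0
```

```bash
python3 - <<'E'
from h import *
s=get_state();print(s['width'],s['force'],s['gripper_force'])
w=grab_frame('wrist');sd=grab_frame('side');t=grab_frame('top')
cv2.imwrite('pics/w2.png',w);cv2.imwrite('pics/s2.png',sd);cv2.imwrite('pics/t2.png',t)
f=lambda im,x,y,w,h,k:cv2.resize(im[y:y+h,x:x+w],None,fx=k,fy=k,interpolation=cv2.INTER_CUBIC)
cv2.imwrite('pics/c2.png',np.hstack([f(w,170,100,200,200,2),f(sd,255,200,80,80,5)]))
E
```

```text
0.0008193955847036751 [ 0.78688101 -1.44025034  4.06565226] 1.997385174036026
```

View pics/c2.png

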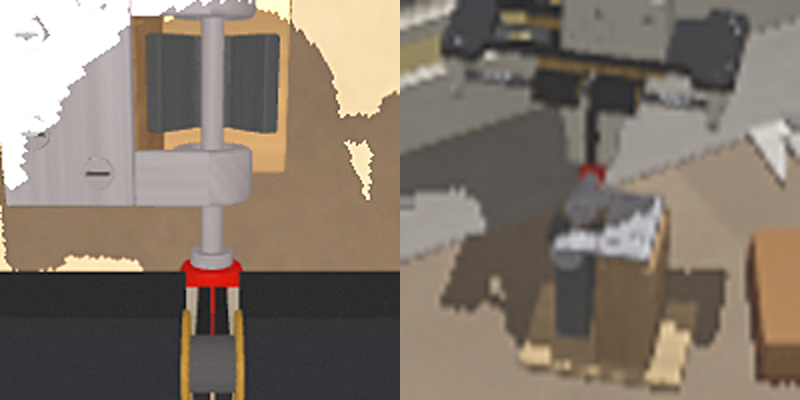

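The crops show the red knob still at the hinge end, with the finger tips at or on top of it (side view about (373,233), wrist view about (276,236)). The fingers are shut with nothing between them. I'll compare the projected TCP with the pictures.

```bash
python3 - <<'E'
from h import *
s=get_state();P=s['eef_pos'];cw=camera_model('wrist');cs=camera_model('side');ct=camera_model('top')
w,sd,t=[cv2.imread(f'pics/{n}2.png') for n in'wst']
for dz in(0,.0188,.028): print(dz,'wrist',proj(cw,P+[0,0,dz]).round(1),'side',proj(cs,P+[0,0,dz]).round(1))
K=np.array([.5863,-.2817,.099]);print('knob',proj(cw,K).round(1),proj(cs,K).round(1))
for im in(w,sd): print(blobs(im,(0,150,50),(8,255,255),(240,150,400,300))[0])
f=lambda im,x,y,w,h,k:cv2.resize(im[y:y+h,x:x+w],None,fx=k,fy=k,interpolation=cv2.INTER_CUBIC)
cv2.imwrite('pics/c3.png',np.hstack([f(w,240,215,70,90,6),f(sd,355,205,40,60,9)]))
E
```

```text
0 wrist [274.  241.6] side [293.7 237.3]
0.0188 wrist [273.8 252.8] side [293.7 233.2]
0.028 wrist [273.7 259.2] side [293.7 231.1]
knob [275.7 252.8] [293.4 233.2]
[([260, 230, 31, 37, 357], [275.75, 240.39])]
[]
```

View pics/c3.png

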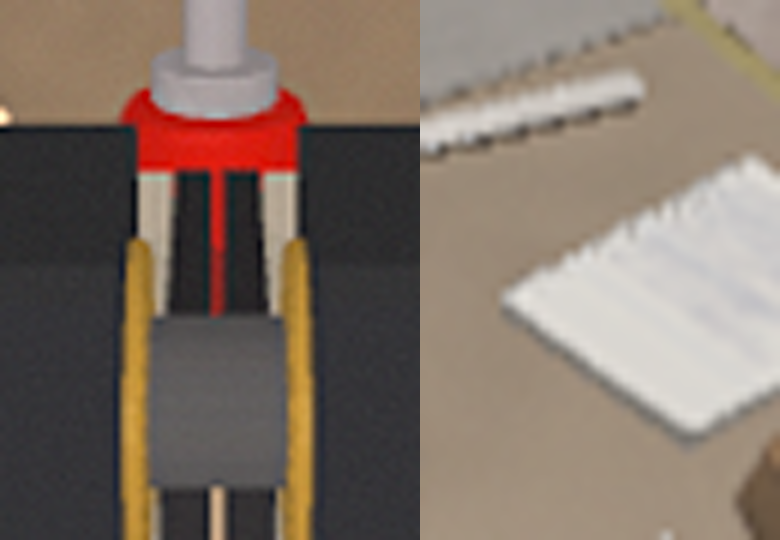

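The wrist crop shows the knob's near end at wrist columns 260–291, with the finger tips shut across it. I'll check the scale and height from these, from saved data.

```bash
python3 - <<'E'
from h import *
import pickle
cw2=camera_model('wrist');cw1=pickle.load(open('cw1.pkl','rb'))
jy=np.array([.536,.844,0]);jx=np.array([.844,-.536,0]);K=np.array([.5863,-.2817,.099])
for n,c in(('w1',cw1),('w2',cw2)):
    for h in(-.013,.013):
        print(n,h,[proj(c,K+jy*h+v).round(1).tolist() for v in(-.009*jx,.009*jx,[0,0,.009],[0,0,-.009])])
P=get_state()['eef_pos']
print('tip front face',[proj(cw2,P-jy*.0095+[0,0,z]).round(1).tolist() for z in(0,.0285)])
c=camera_model('side');print('side knob end',[proj(c,K-jy*.013+[0,0,z]).round(1).tolist() for z in(-.009,0,.009)],'tip',[proj(c,P-jy*.0095+[0,0,z]).round(1).tolist() for z in(0,.01,.02,.0285)])
# pixel values along tips in side image
s=cv2.imread('pics/s2.png');print(s[226:246,293].tolist())
E
```

```text
w1 -0.013 [[283.6, 185.1], [267.2, 185.0], [275.4, 186.5], [275.4, 183.7]]
w1 0.013 [[283.3, 208.2], [267.2, 208.0], [275.2, 210.1], [275.2, 206.2]]
w2 -0.013 [[291.6, 231.6], [259.9, 231.5], [275.7, 236.8], [275.8, 226.8]]
w2 0.013 [[290.9, 273.3], [260.4, 273.2], [275.6, 280.4], [275.7, 266.8]]
tip front face [[274.0, 227.3], [273.7, 243.3]]
side knob end [[292.6, 237.6], [292.7, 235.6], [292.7, 233.6]] tip [[293.1, 239.1], [293.1, 236.9], [293.2, 234.7], [293.2, 232.8]]
[[43, 44, 46], [41, 44, 46], [42, 43, 46], [41, 41, 45], [40, 42, 44], [41, 42, 43], [41, 43, 62], [39, 43, 108], [68, 69, 126], [103, 100, 109], [106, 104, 102], [105, 102, 102], [105, 103, 105], [109, 107, 108], [114, 111, 114], [112, 108, 111], [112, 108, 111], [98, 97, 100], [64, 70, 76], [53, 58, 61]]
```

apply_moves(steps=[{"translation": [0,0,0],"rotation": [0,0,0]},{"translation": [0,0,0],"rotation": [0,0,0]},{"translation": [0,0,0],"rotation": [0,0,0]},{"translation": [0,0,0],"rotation": [0,0,0]},{"translation": [0,0,0],"rotation": [0,0,0]},{"translation": [0,0,0],"rotation": [0,0,0]},{"translation": [0,0,0],"rotation": [0,0,0]},{"translation": [0,0,0],"rotation": [0,0,0]},{"translation": [0,0,0],"rotation": [0,0,0]},{"translation": [0,0,0],"rotation": [0,0,0]}], jaw=0)

```text
t: 4.52
eef_pos: [0.5864, -0.2821, 0.0798]
ee_rot: [3.141, -0.0, -2.134]
force: [-0.4, -0.3, -0.1]
width: 0.044
gripper_force: 0.0
```

```bash
python3 - <<'E'
from h import *
s=get_state();print({k:np.round(s[k],4) for k in('t','eef_pos','ee_rot','width','force','moment','gripper_force')})
w=grab_frame('wrist');cv2.imwrite('pics/w3.png',w);print(blobs(w,(0,150,50),(8,255,255),(200,150,400,350))[0])
sd=grab_frame('side');cv2.imwrite('pics/s3.png',sd);print(blobs(sd,(0,150,50),(8,255,255),(270,210,320,260),3)[0])
cv2.imwrite('pics/c4.png',np.hstack([cv2.resize(w[200:320,200:350],None,fx=3,fy=3),cv2.resize(sd[200:260,270:320],None,fx=6,fy=6)]))
E
```

```text
{'t': np.float64(4.5167), 'eef_pos': array([ 0.5864, -0.2821,  0.0798]), 'ee_rot': array([ 3.1414, -0.    , -2.1344]), 'width': np.float64(0.044), 'force': array([-0.3963, -0.3212, -0.0662]), 'moment': array([0.0667, 0.0349, 0.0186]), 'gripper_force': np.float64(0.0)}
[([259, 230, 31, 38, 1051], [274.03, 250.32])]
[([291, 230, 6, 6, 21], [293.86, 232.1])]
```

View pics/c4.png

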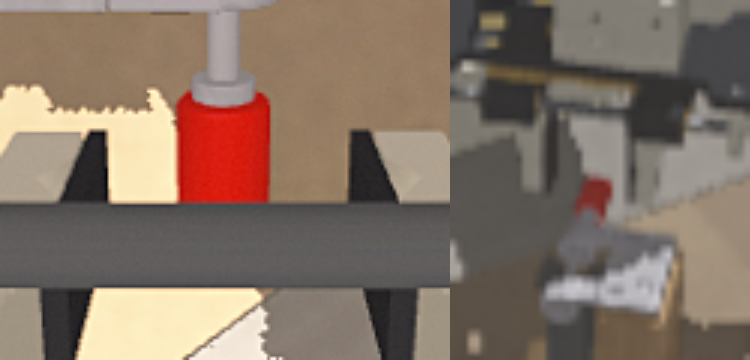

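Open, the knob is unmoved. The tip inner faces are at wrist (235.5,243) and (316.5,243), which looks wide for their nominal depth. I'll compute where the tips really are.

```bash
python3 - <<'E'
from h import *
from scipy.optimize import least_squares
cw=camera_model('wrist');s=get_state();P=s['eef_pos'];T=R.from_euler('xyz',s['ee_rot']).as_matrix()
o,d1=ray(cw,(235.5,243.2));_,d2=ray(cw,(316.4,243.2))
ty=T[:,1]
# points o+a d1, o+b d2 with difference = +-0.044 ty
A=np.c_[d1,-d2]
for sg in(1,-1):
    x,r,_,_=np.linalg.lstsq(A,sg*.044*ty,rcond=None); 
    if x[0]>0:
        for q in(o+x[0]*d1,o+x[1]*d2): print('tip',q.round(4),'tool frame',(T.T@(q-P)).round(4),r)
E
```

```text
tip [ 0.5991 -0.301   0.1075] tool frame [ 0.0092 -0.0208 -0.0276] [1.04399121e-12]
tip [ 0.5619 -0.2775  0.1075] tool frame [ 0.0092  0.0232 -0.0276] [1.04399121e-12]
```

The real tips sit about 27.6 mm behind the reported TCP. They are at z≈0.1075, so the fingers shut on top of the knob, which agrees with the 4 N upward force. I'll lower by 24 mm and grip again.

apply_moves(steps=[{"translation": [0,0,-0.03],"rotation": [0,0,0]},{"translation": [0,0,-0.06],"rotation": [0,0,0]},{"translation": [0,0,-0.096],"rotation": [0,0,0]},{"translation": [0,0,-0.096],"rotation": [0,0,0]},{"translation": [0,0,-0.096],"rotation": [0,0,0]},{"translation": [0,0,-0.096],"rotation": [0,0,0]},{"translation": [0,0,-0.096],"rotation": [0,0,0]},{"translation": [0,0,-0.096],"rotation": [0,0,0]},{"translation": [0,0,-0.096],"rotation": [0,0,0]},{"translation": [0,0,-0.096],"rotation": [0,0,0]}])

```text
t: 5.45
eef_pos: [0.5867, -0.2821, 0.0561]
ee_rot: [-3.141, 0.0, -2.134]
force: [0.7, 0.5, -0.2]
width: 0.0435
gripper_force: 0.0
```

apply_moves(steps=[{"translation": [0,0,0],"rotation": [0,0,0]},{"translation": [0,0,0],"rotation": [0,0,0]},{"translation": [0,0,0],"rotation": [0,0,0]},{"translation": [0,0,0],"rotation": [0,0,0]},{"translation": [0,0,0],"rotation": [0,0,0]},{"translation": [0,0,0],"rotation": [0,0,0]},{"translation": [0,0,0],"rotation": [0,0,0]},{"translation": [0,0,0],"rotation": [0,0,0]},{"translation": [0,0,0],"rotation": [0,0,0]},{"translation": [0,0,0],"rotation": [0,0,0]}], jaw=1, newtons=40)

```text
t: 6.28
eef_pos: [0.5873, -0.2826, 0.056]
ee_rot: [-3.14, 0.0, -2.134]
force: [3.5, -5.1, -2.9]
width: 0.0171
gripper_force: 40.0
```

apply_moves(steps=[{"translation": [0.01,0.016,0],"rotation": [0,0,0]},{"translation": [0.021,0.034,0],"rotation": [0,0,0]},{"translation": [0.032,0.05,0],"rotation": [0,0,0]},{"translation": [0.043,0.067,0],"rotation": [0,0,0]},{"translation": [0.054,0.084,0],"rotation": [0,0,0]},{"translation": [0.064,0.101,0],"rotation": [0,0,0]},{"translation": [0.075,0.118,0],"rotation": [0,0,0]},{"translation": [0.084,0.133,0],"rotation": [0,0,0]},{"translation": [0.09,0.141,0],"rotation": [0,0,0]},{"translation": [0.09,0.141,0],"rotation": [0,0,0]}])

```text
t: 7.12
eef_pos: [0.6096, -0.2477, 0.056]
ee_rot: [-3.14, -0.001, -2.134]
force: [3.2, -6.2, -2.5]
width: 0.0167
gripper_force: 40.0
```

apply_moves(steps=[{"translation": [0.002,0.003,0],"rotation": [0,0,0]},{"translation": [0.004,0.007,0],"rotation": [0,0,0]},{"translation": [0.006,0.01,0],"rotation": [0,0,0]},{"translation": [0.008,0.013,0],"rotation": [0,0,0]},{"translation": [0.01,0.016,0],"rotation": [0,0,0]},{"translation": [0.012,0.019,0],"rotation": [0,0,0]},{"translation": [0.013,0.02,0],"rotation": [0,0,0]},{"translation": [0.013,0.02,0],"rotation": [0,0,0]},{"translation": [0.013,0.02,0],"rotation": [0,0,0]},{"translation": [0.013,0.02,0],"rotation": [0,0,0]}])

```text
t: 7.95
eef_pos: [0.6112, -0.245, 0.056]
ee_rot: [-3.141, -0.003, -2.135]
force: [0.1, -16.6, -2.7]
width: 0.0168
gripper_force: 40.0
```

The force rose to about 14 N at 45 mm, so the pin is at its stop. I'll release and lift.

apply_moves(steps=[{"translation": [-0.003,-0.005,0],"rotation": [0,0,0]},{"translation": [-0.003,-0.005,0],"rotation": [0,0,0]},{"translation": [-0.003,-0.005,0],"rotation": [0,0,0]},{"translation": [-0.003,-0.005,0],"rotation": [0,0,0]},{"translation": [-0.003,-0.005,0],"rotation": [0,0,0]},{"translation": [-0.003,-0.005,0],"rotation": [0,0,0]},{"translation": [-0.003,-0.005,0.1],"rotation": [0,0,0]},{"translation": [-0.003,-0.005,0.2],"rotation": [0,0,0]},{"translation": [-0.003,-0.005,0.35],"rotation": [0,0,0]},{"translation": [-0.003,-0.005,0.5],"rotation": [0,0,0]}], jaw=0)

```text
t: 8.78
eef_pos: [0.6107, -0.2427, 0.1814]
ee_rot: [3.139, -0.001, -2.134]
force: [0.8, 0.2, 0.3]
width: 0.0436
gripper_force: 0.0
```

apply_moves(steps=[{"translation": [-0.08,-0.12,0.14],"rotation": [0,0,0]},{"translation": [-0.14,-0.22,0.28],"rotation": [0,0,0]},{"translation": [-0.14,-0.22,0.4],"rotation": [0,0,0]},{"translation": [-0.14,-0.22,0.4],"rotation": [0,0,0]},{"translation": [-0.14,-0.22,0.4],"rotation": [0,0,0]},{"translation": [-0.14,-0.22,0.4],"rotation": [0,0,0]},{"translation": [-0.14,-0.22,0.4],"rotation": [0,0,0]},{"translation": [-0.14,-0.22,0.4],"rotation": [0,0,0]},{"translation": [-0.14,-0.22,0.4],"rotation": [0,0,0]},{"translation": [-0.14,-0.22,0.4],"rotation": [0,0,0]}])

```text
t: 9.62
eef_pos: [0.5764, -0.2977, 0.28]
ee_rot: [3.14, -0.001, -2.134]
force: [-0.5, -0.7, 0.1]
width: 0.0436
gripper_force: 0.0
```

```bash
python3 - <<'E'
from h import *
import pickle
s=get_state();print(s['t'],s['eef_pos'],s['ee_rot'])
cw=camera_model('wrist');w=grab_frame('wrist');pickle.dump(cw,open('cw2.pkl','wb'));cv2.imwrite('pics/w4.png',w)
b,k=blobs(w,(0,150,60),(8,255,255),(200,100,350,300),60)
J=np.array([.5523,-.3349]);jy=np.array([.536,.844])
for i in b: p=onz(cw,i[1],.104);print(i,p,(p[:2]-J)@jy)
for y in(0,-.0165,.0165,.059,.107):print(y,proj(cw,[*(J+jy*y),.099]).round(1))
x,y=proj(cw,[*J,.099]).round().astype(int)
# dark V rest profile: print gray along axis between knuckles
g=cv2.cvtColor(w,cv2.COLOR_BGR2GRAY);print(g[y-35:y+40:2,x].tolist())
E
```

```text
9.6167 [ 0.5764433  -0.29774879  0.27995162] [ 3.14019100e+00 -5.38186670e-04 -2.13375524e+00]
([268, 229, 14, 22, 279], [274.48, 239.83]) [ 0.60987228 -0.24518719  0.104     ] 0.10657634984239674
0 [275.1 152.1]
-0.0165 [275.1 137.7]
0.0165 [275.1 166.3]
0.059 [275.  201.4]
0.107 [274.9 238.8]
[88, 86, 128, 129, 121, 132, 129, 131, 131, 126, 121, 69, 72, 69, 69, 70, 67, 67, 68, 66, 69, 67, 65, 137, 132, 108, 125, 125, 127, 129, 125, 119, 128, 125, 125, 126, 125, 126]
```

The pin is out: the knob is 106.6 mm from the gap's middle (expected 107), and the gap is dark with no pin across it. Now to the rail.

apply_moves(steps=[{"translation": [-0.02,0.07,0],"rotation": [0,0,0.12]},{"translation": [-0.04,0.14,0],"rotation": [0,0,0.25]},{"translation": [-0.06,0.21,0],"rotation": [0,0,0.37]},{"translation": [-0.09,0.28,0],"rotation": [0,0,0.5]},{"translation": [-0.11,0.35,0],"rotation": [0,0,0.62]},{"translation": [-0.13,0.42,0],"rotation": [0,0,0.75]},{"translation": [-0.15,0.49,0],"rotation": [0,0,0.87]},{"translation": [-0.17,0.56,0],"rotation": [0,0,1]},{"translation": [-0.2,0.63,0],"rotation": [0,0,1]},{"translation": [-0.23,0.7,0],"rotation": [0,0,1]}])

```text
t: 10.5
eef_pos: [0.5186, -0.1223, 0.2806]
ee_rot: [3.141, -0.0, -1.61]
force: [1.0, 0.6, 1.1]
width: 0.044
gripper_force: 0.0
```

apply_moves(steps=[{"translation": [-0.02,0.09,0],"rotation": [0,0,0.12]},{"translation": [-0.04,0.18,0],"rotation": [0,0,0.25]},{"translation": [-0.06,0.27,0],"rotation": [0,0,0.37]},{"translation": [-0.09,0.36,0],"rotation": [0,0,0.5]},{"translation": [-0.11,0.45,0],"rotation": [0,0,0.62]},{"translation": [-0.15,0.55,0],"rotation": [0,0,0.75]},{"translation": [-0.19,0.65,0],"rotation": [0,0,0.87]},{"translation": [-0.23,0.75,0],"rotation": [0,0,1]},{"translation": [-0.27,0.85,0],"rotation": [0,0,1]},{"translation": [-0.31,0.95,0],"rotation": [0,0,1]}], jaw=0.4)

```text
t: 11.33
eef_pos: [0.4408, 0.1155, 0.2809]
ee_rot: [-3.141, 0.0, -1.086]
force: [0.6, -0.1, -0.4]
width: 0.0265
gripper_force: 0.0
```

apply_moves(steps=[{"translation": [-0.01,0.06,-0.04],"rotation": [0,0,0.2]},{"translation": [-0.02,0.077,-0.08],"rotation": [0,0,0.4]},{"translation": [-0.022,0.077,-0.12],"rotation": [0,0,0.6]},{"translation": [-0.022,0.077,-0.16],"rotation": [0,0,0.71]},{"translation": [-0.022,0.077,-0.2],"rotation": [0,0,0.71]},{"translation": [-0.022,0.077,-0.2],"rotation": [0,0,0.71]},{"translation": [-0.022,0.077,-0.2],"rotation": [0,0,0.71]},{"translation": [-0.022,0.077,-0.2],"rotation": [0,0,0.71]},{"translation": [-0.022,0.077,-0.2],"rotation": [0,0,0.71]},{"translation": [-0.022,0.077,-0.2],"rotation": [0,0,0.71]}], jaw=-1)

```text
t: 12.17
eef_pos: [0.4363, 0.1337, 0.2314]
ee_rot: [-3.141, -0.0, -0.716]
force: [0.1, 0.1, 0.3]
width: 0.0857
gripper_force: 0.0
```

```bash
python3 - <<'E'
from h import *
import pickle
s=get_state();print(s['t'],s['eef_pos'],s['ee_rot'],s['q'],s['width'])
cw=camera_model('wrist');w=grab_frame('wrist');pickle.dump(cw,open('cw5.pkl','wb'));cv2.imwrite('pics/w5.png',w)
E
```

```text
12.1667 [0.43633037 0.13371185 0.23143085] [-3.14060278e+00 -2.41452250e-04 -7.16225143e-01] [ 7.31233684e-01 -3.38832567e-02 -3.92941516e-01  1.25913636e-04
 -1.21072601e+00  1.23293315e-01] 0.08565778188976172
```

View pics/w5.png

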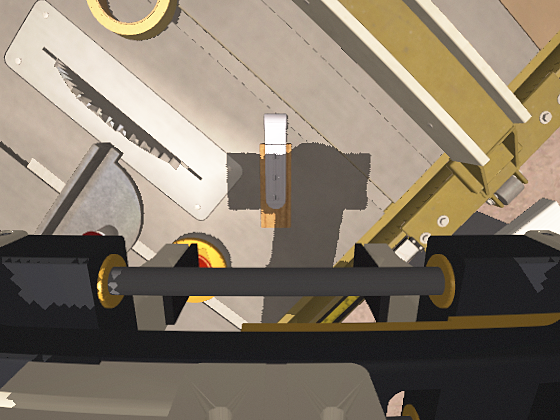

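The picture shows the rail centred on column 276, with its wood between rows 143 and 227 and its knuckle at rows 113–143, clear of the saw plate. I'll fit its edges numerically.

```bash
cat > rail.py <<'E'
from h import *
import pickle
def wood(w,box):
    h=cv2.cvtColor(w,cv2.COLOR_BGR2HSV);x0,y0,x1,y1=box
    m=((h[...,0]>=8)&(h[...,0]<=22)&(h[...,1]>95)).astype(np.uint8);k=np.zeros_like(m);k[y0:y1,x0:x1]=m[y0:y1,x0:x1]
    return k
if __name__=='__main__':
    w=cv2.imread('pics/w5.png');cw=pickle.load(open('cw5.pkl','rb'))
    k=wood(w,(245,130,310,235))
    h=cv2.cvtColor(w,cv2.COLOR_BGR2HSV)
    for r in range(136,234,6):
        c=np.where(k[r])[0]; print(r,(c.min(),c.max(),len(c)) if len(c) else None, onz(cw,((c.min()+c.max())/2,r),.022).round(4) if len(c) else '',  end=' ')
        if len(c): print(np.linalg.norm(onz(cw,(c.min()-.5,r),.022)-onz(cw,(c.max()+.5,r),.022)).round(4))
    print(h[120,255:300].tolist()); print([h[r,275].tolist() for r in range(106,150,2)])
    rr=[np.where(k[:,c])[0] for c in(262,288)];print([(x.min(),x.max()) for x in rr])
E
python3 rail.py
```

```text
136 None  142 None  148 (np.int64(260), np.int64(290), 10) [0.4718 0.1041 0.022 ] 0.0389
154 (np.int64(260), np.int64(290), 10) [0.4662 0.1089 0.022 ] 0.0391
160 (np.int64(260), np.int64(290), 10) [0.4605 0.1139 0.022 ] 0.0392
166 (np.int64(260), np.int64(290), 10) [0.4548 0.1189 0.022 ] 0.0394
172 (np.int64(260), np.int64(290), 10) [0.449  0.1239 0.022 ] 0.0396
178 (np.int64(260), np.int64(290), 10) [0.4432 0.1289 0.022 ] 0.0398
184 (np.int64(260), np.int64(290), 10) [0.4374 0.1341 0.022 ] 0.04
190 (np.int64(260), np.int64(290), 10) [0.4314 0.1392 0.022 ] 0.0402
196 (np.int64(260), np.int64(290), 11) [0.4254 0.1444 0.022 ] 0.0404
202 (np.int64(260), np.int64(290), 11) [0.4194 0.1497 0.022 ] 0.0406
208 (np.int64(261), np.int64(290), 22) [0.4129 0.1545 0.022 ] 0.0395
214 (np.int64(261), np.int64(290), 30) [0.4067 0.1599 0.022 ] 0.0397
220 (np.int64(261), np.int64(290), 30) [0.4005 0.1653 0.022 ] 0.0399
226 (np.int64(261), np.int64(290), 30) [0.3942 0.1708 0.022 ] 0.0401
232 None  [[16, 44, 191], [16, 44, 191], [17, 43, 188], [15, 41, 188], [15, 45, 189], [16, 43, 188], [16, 46, 190], 
[... 202 characters left out ...]
, [0, 5, 249], [0, 4, 249], [174, 5, 249], [0, 6, 249], [5, 6, 249], [0, 4, 248], [0, 6, 249], [174, 5, 254], [0, 9, 242], [3, 21, 131], [17, 44, 104], [15, 42, 186], [15, 43, 196], [14, 43, 195], [13, 45, 194], [14, 44, 195], [15, 43, 195], [15, 45, 194], [14, 42, 194], [14, 46, 196], [15, 43, 194], [12, 42, 196], [12, 38, 193]]
[[15, 44, 192], [16, 41, 193], [13, 42, 196], [14, 49, 156], [177, 16, 162], [175, 15, 209], [176, 9, 235], [0, 4, 249], [8, 4, 250], [0, 1, 255], [0, 1, 254], [0, 0, 254], [0, 1, 255], [0, 1, 255], [0, 1, 255], [0, 0, 254], [0, 1, 254], [0, 1, 254], [0, 0, 255], [0, 25, 153], [0, 0, 255], [0, 2, 254]]
[(np.int64(144), np.int64(227)), (np.int64(143), np.int64(227))]
```

The wood is 40 mm wide at z=22 mm and 110 mm long, so the saw table is at z≈0. The rail's centre is at (0.4346, 0.136) with a yaw of about -40.7°. I'll descend.

apply_moves(steps=[{"translation": [-0.007,0.009,-0.1],"rotation": [0,0,0.012]},{"translation": [-0.007,0.009,-0.22],"rotation": [0,0,0.012]},{"translation": [-0.007,0.009,-0.34],"rotation": [0,0,0.012]},{"translation": [-0.007,0.009,-0.46],"rotation": [0,0,0.012]},{"translation": [-0.007,0.009,-0.58],"rotation": [0,0,0.012]},{"translation": [-0.007,0.009,-0.7],"rotation": [0,0,0.012]},{"translation": [-0.007,0.009,-0.79],"rotation": [0,0,0.012]},{"translation": [-0.007,0.009,-0.86],"rotation": [0,0,0.012]},{"translation": [-0.007,0.009,-0.9],"rotation": [0,0,0.012]},{"translation": [-0.007,0.009,-0.9],"rotation": [0,0,0.012]}], jaw=-0.5)

```text
t: 13.05
eef_pos: [0.4332, 0.1349, 0.004]
ee_rot: [3.138, 0.001, -0.71]
force: [-0.3, -1.7, -0.2]
width: 0.0659
gripper_force: 0.0
```

apply_moves(steps=[{"translation": [0,0,-0.03],"rotation": [0,0,0]},{"translation": [0,0,-0.06],"rotation": [0,0,0]},{"translation": [0,0,-0.09],"rotation": [0,0,0]},{"translation": [0,0,-0.11],"rotation": [0,0,0]},{"translation": [0,0,-0.12],"rotation": [0,0,0]},{"translation": [0,0,-0.12],"rotation": [0,0,0]},{"translation": [0,0,-0.12],"rotation": [0,0,0]},{"translation": [0,0,-0.12],"rotation": [0,0,0]},{"translation": [0,0,-0.12],"rotation": [0,0,0]},{"translation": [0,0,-0.12],"rotation": [0,0,0]}])

```text
t: 13.88
eef_pos: [0.4344, 0.136, -0.0239]
ee_rot: [-3.141, -0.0, -0.709]
force: [0.2, 0.3, 0.7]
width: 0.0656
gripper_force: 0.0
```

apply_moves(steps=[{"translation": [0,0,0],"rotation": [0,0,0]},{"translation": [0,0,0],"rotation": [0,0,0]},{"translation": [0,0,0],"rotation": [0,0,0]},{"translation": [0,0,0],"rotation": [0,0,0]},{"translation": [0,0,0],"rotation": [0,0,0]},{"translation": [0,0,0],"rotation": [0,0,0]},{"translation": [0,0,0],"rotation": [0,0,0]},{"translation": [0,0,0],"rotation": [0,0,0]},{"translation": [0,0,0],"rotation": [0,0,0]},{"translation": [0,0,0],"rotation": [0,0,0]}], jaw=1, newtons=40)

```text
t: 14.72
eef_pos: [0.4343, 0.1359, -0.0241]
ee_rot: [-3.142, -0.0, -0.709]
force: [-0.9, 1.1, 0.5]
width: 0.0399
gripper_force: 40.0
```

apply_moves(steps=[{"translation": [0,0,0.04],"rotation": [0,0,0]},{"translation": [0,0,0.1],"rotation": [0,0,0]},{"translation": [0,0,0.2],"rotation": [0,0,0]},{"translation": [0,0,0.3],"rotation": [0,0,0]},{"translation": [0,0,0.4],"rotation": [0,0,0]},{"translation": [0,0,0.5],"rotation": [0,0,0]},{"translation": [0,0,0.6],"rotation": [0,0,0]},{"translation": [0,0,0.7],"rotation": [0,0,0]},{"translation": [0,0,0.8],"rotation": [0,0,0]},{"translation": [0,0,0.9],"rotation": [0,0,0]}])

```text
t: 15.55
eef_pos: [0.4336, 0.1355, 0.2018]
ee_rot: [3.141, 0.0, -0.709]
force: [0.6, 0.0, -1.0]
width: 0.0397
gripper_force: 40.0
```

```bash
python3 - <<'E'
from rail import *
s=get_state();P=s['eef_pos'];print(s['t'],P,s['ee_rot'],s['width'],s['force'],s['moment'],s['q'].round(2))
T=R.from_euler('xyz',s['ee_rot']).as_matrix()
cw=camera_model('wrist');w=grab_frame('wrist');cv2.imwrite('pics/w6.png',w)
# expected rail frame in tool: where rail knuckle should project if rail origin xy offset ~0
for tx in(-.055,.055,.081,.092):
  for ty in(-.013,.013): print(tx,ty,proj(cw,P+T@np.array([tx,ty,-.0236-.022])).round(1))
h=cv2.cvtColor(w,cv2.COLOR_BGR2HSV)
k=wood(w,(200,60,350,260));print('wood rows',[(r,np.where(k[r])[0][[0,-1]].tolist(),int(k[r].sum())) for r in range(60,260,6) if k[r].sum()>4])
print([h[r,275].tolist() for r in range(90,240,4)])
E
```

```text
15.55 [0.43361586 0.13553341 0.20184908] [ 3.14117126e+00  4.44265182e-04 -7.09229833e-01] 0.039708011414542145 [ 0.63197299  0.04766997 -1.02335191] [0.04138605 0.09469044 0.02127862] [ 0.74 -0.02 -0.44 -0.   -1.14  0.12]
-0.055 -0.013 [252.1 363.1]
-0.055 0.013 [299.6 363.1]
0.055 -0.013 [247.  159.4]
0.055 0.013 [304.8 159.4]
0.081 -0.013 [245.7  98.7]
0.081 0.013 [306.1  98.8]
0.092 -0.013 [245.2  71.6]
0.092 0.013 [306.6  71.7]
wood rows [(162, [232, 319], 29), (168, [232, 319], 28), (174, [232, 319], 28), (180, [232, 318], 28), (186, [232, 318], 29), (192, [233, 318], 28), (198, [233, 318], 28), (204, [233, 318], 28), (210, [234, 317], 26), (216, [234, 317], 26), (222, [235, 317], 25), (228, [235, 317], 26), (234, [235, 317], 26), (240, [235, 317], 27), (246, [235, 317], 27), (252, [203, 317], 28), (258, [235, 316], 27)]
[[176, 9, 239], [175, 6, 247], [0, 2, 252], [165, 2, 254], [10, 3, 253], [170, 3, 253], [0, 1, 253], [10, 3, 253], [0, 2, 254], [165, 2, 254], [0, 2, 254], [0, 2, 254], [0, 2, 253], [165, 2, 253], [0, 3, 253], [0, 3, 253], [10, 3, 253], [0, 0, 255], [176, 9, 235], [0, 3, 252], [173, 4, 252], [0, 4, 252], [8, 4, 251], [176, 7, 246], [0, 17, 89], [15, 9, 54], [30, 9, 58], [30, 9, 56], [10, 11, 69], [173, 18, 114], [171, 16, 114], [0, 14, 113], [0, 7, 112], [176, 16, 115], [176, 18, 114], [8, 18, 115], [15, 14, 113], [171, 16, 115]]
```

```bash
cat > meas.py <<'E'
from rail import *
def cast(cw,P,T,px,zt):  # pixel -> tool frame on plane tool z = zt
    o,d=ray(cw,px);o=T.T@(o-P);d=T.T@d;return o+d*(zt-o[2])/d[2]
if __name__=='__main__':
    s=get_state();P=s['eef_pos'];T=R.from_euler('xyz',s['ee_rot']).as_matrix();cw=camera_model('wrist');w=cv2.imread('pics/w6.png')
    k=wood(w,(225,130,325,230));zt=-.0461
    print('front rows',[np.where(k[:,c])[0].min() for c in(234,237,240,310,313,316)])
    for r in(165,180,195,210,225):
        c=np.where(k[r])[0];a=cast(cw,P,T,(c.min()-.5,r),zt);b=cast(cw,P,T,(c.max()+.5,r),zt);print(r,a.round(4),b.round(4),'mid',((a+b)/2)[1].round(4),'w',(b-a)[1].round(4))
    f=[np.where(k[:,c])[0].min()-.5 for c in(237,313)];print('front',[cast(cw,P,T,(c,r),zt).round(4).tolist() for c,r in zip((237,313),f)])
    h=cv2.cvtColor(w,cv2.COLOR_BGR2HSV);st=((h[...,1]<30)).astype(int)
    for r in(78,84,90,96,102,110,130,150):
        x=275
        l=x
        while st[r,l]:l-=1
        q=x
        while st[r,q]:q+=1
        print('leaf',r,l+1,q-1)
    print('knuckle top col',[h[r,275].tolist() for r in range(56,92,2)])
E
python3 meas.py
```

```text
front rows [np.int64(160), np.int64(158), np.int64(157), np.int64(157), np.int64(157), np.int64(159)]
165 [ 0.0526 -0.02   -0.0461] [ 0.0526  0.0196 -0.0461] mid -0.0002 w 0.0396
180 [ 0.0458 -0.0202 -0.0461] [ 0.0458  0.0194 -0.0461] mid -0.0004 w 0.0396
195 [ 0.0388 -0.02   -0.0461] [ 0.0388  0.0196 -0.0461] mid -0.0002 w 0.0396
210 [ 0.0317 -0.0198 -0.0461] [ 0.0316  0.0194 -0.0461] mid -0.0002 w 0.0392
225 [ 0.0243 -0.0196 -0.0461] [ 0.0243  0.0197 -0.0461] mid 0.0 w 0.0393
front [[0.0559, -0.0174, -0.0461], [0.0564, 0.0166, -0.0461]]
leaf 78 243 307
leaf 84 243 308
leaf 90 242 308
leaf 96 242 308
leaf 102 242 308
leaf 110 243 307
leaf 130 245 305
leaf 150 246 305
knuckle top col [[15, 45, 182], [16, 43, 180], [15, 43, 182], [15, 46, 181], [15, 45, 185], [15, 44, 185], [16, 44, 185], [15, 43, 185], [14, 45, 188], [14, 37, 143], [174, 15, 171], [5, 15, 187], [175, 17, 198], [0, 13, 210], [4, 16, 220], [3, 10, 227], [177, 11, 235], [176, 9, 239]]
```

The rail is held squarely: its offset is +0.8 mm along x and 0 across, and the knuckle is at tool (0.082, 0, 40 mm above the TCP). Now carry it over the jamb at height.

apply_moves(steps=[{"translation": [0.005,-0.04,0.02],"rotation": [0,0,0.02]},{"translation": [0.015,-0.12,0.04],"rotation": [0,0,0.05]},{"translation": [0.025,-0.22,0.04],"rotation": [0,0,0.08]},{"translation": [0.035,-0.32,0.04],"rotation": [0,0,0.11]},{"translation": [0.045,-0.42,0.04],"rotation": [0,0,0.14]},{"translation": [0.055,-0.52,0.04],"rotation": [0,0,0.17]},{"translation": [0.065,-0.62,0.04],"rotation": [0,0,0.2]},{"translation": [0.075,-0.72,0.04],"rotation": [0,0,0.23]},{"translation": [0.085,-0.82,0.04],"rotation": [0,0,0.26]},{"translation": [0.095,-0.92,0.04],"rotation": [0,0,0.275]}])

```text
t: 16.43
eef_pos: [0.4574, -0.0953, 0.2104]
ee_rot: [3.141, 0.001, -0.564]
force: [0.0, 0.6, -1.3]
width: 0.0397
gripper_force: 40.0
```

apply_moves(steps=[{"translation": [0.01,-0.1,0],"rotation": [0,0,0]},{"translation": [0.02,-0.2,0],"rotation": [0,0,0]},{"translation": [0.035,-0.3,0],"rotation": [0,0,0]},{"translation": [0.05,-0.4,0],"rotation": [0,0,0]},{"translation": [0.065,-0.5,0],"rotation": [0,0,0]},{"translation": [0.08,-0.6,-0.02],"rotation": [0,0,0]},{"translation": [0.095,-0.69,-0.05],"rotation": [0,0,0]},{"translation": [0.103,-0.76,-0.1],"rotation": [0,0,0]},{"translation": [0.103,-0.786,-0.15],"rotation": [0,0,0]},{"translation": [0.103,-0.786,-0.17],"rotation": [0,0,0]}])

```text
t: 17.27
eef_pos: [0.4822, -0.2915, 0.1655]
ee_rot: [3.141, 0.004, -0.567]
force: [-0.1, 0.1, -1.9]
width: 0.0397
gripper_force: 40.0
```

apply_moves(steps=[{"translation": [0,0,-0.04],"rotation": [0,0,0]},{"translation": [0,0,-0.08],"rotation": [0,0,0]},{"translation": [0,0,-0.12],"rotation": [0,0,0]},{"translation": [0,0,-0.15],"rotation": [0,0,0]},{"translation": [0,0,-0.17],"rotation": [0,0,0]},{"translation": [0,0,-0.17],"rotation": [0,0,0]},{"translation": [0,0,-0.17],"rotation": [0,0,0]},{"translation": [0,0,-0.17],"rotation": [0,0,0]},{"translation": [0,0,-0.17],"rotation": [0,0,0]},{"translation": [0,0,-0.17],"rotation": [0,0,0]}])

```text
t: 18.1
eef_pos: [0.4841, -0.2907, 0.1264]
ee_rot: [-3.141, -0.001, -0.565]
force: [-0.5, -0.0, -1.0]
width: 0.0398
gripper_force: 40.0
```

```bash
python3 - <<'E'
from meas import *
s=get_state();P=s['eef_pos'];T=R.from_euler('xyz',s['ee_rot']).as_matrix();print(s['t'],P,s['ee_rot'],np.degrees(s['ee_rot'][2]),s['force'])
cw=camera_model('wrist');pickle.dump((cw,P,T),open('c7.pkl','wb'));w=grab_frame('wrist');cv2.imwrite('pics/w7.png',w)
cv2.imwrite('pics/s7.png',grab_frame('side'));cv2.imwrite('pics/t7.png',grab_frame('top'))
J=np.array([.5523,-.3349,.099]);jx=np.array([.844,-.536,0]);jy=np.array([.536,.844,0])
kn=P+T@np.array([.082,-.0002,-.0401]);print('knuckle',kn,'err jx,jy,z',(kn-J)@jx,(kn-J)@jy,kn[2]-J[2])
z5=np.array([0,0,.005]);
for n,x,y in(('far leaf front y-',.0,-.031),('y+',0,.031),('in-',0,-.0165),('in+',0,.0165),('back-',.058,-.031),('back+',.058,.031)):print(n,proj(cw,J+jx*x+jy*y+z5).round(1))
print('rail knuckle ends',proj(cw,kn-jy*.014).round(1),proj(cw,kn+jy*.014).round(1),proj(cw,kn+jx*.011).round(1))
# gray scan across jamb y at several jamb x
g=cv2.cvtColor(w,cv2.COLOR_BGR2GRAY)
for x in(.05,.03,.012,0):
    a,b=proj(cw,J+jx*x-jy*.04+z5),proj(cw,J+jx*x+jy*.04+z5)
    n=81;v=[int(g[int(round(p[1])),int(round(p[0]))]) if 0<=p[1]<420 else -1 for p in (a+(b-a)*i/(n-1) for i in range(n))];print(x,v)
E
```

```text
18.1 [ 0.48406565 -0.29070765  0.12639011] [-3.14129037e+00 -9.56796586e-04 -5.65034209e-01] -32.37407547229885 [-0.52294917 -0.04954026 -1.03229218]
knuckle [ 0.55338857 -0.33443488  0.16656861] err jx,jy,z 0.0006694491346873867 0.0009760398457511515 0.06756860829478356
far leaf front y- [325.3 108.9]
y+ [229.1 108.8]
in- [302.9 108.8]
in+ [251.6 108.8]
back- [328.4  10.6]
back+ [226.4  10.4]
rail knuckle ends [307.1  97.7] [244.5  97.6] [275.9  71.5]
0.05 [151, 152, 148, 150, 150, 153, 151, 151, 144, 242, 231, 231, 230, 231, 231, 231, 232, 232, 233, 232, 233, 232, 233, 234, 226, 228, 236, 166, 163, 232, 231, 193, 234, 233, 233, 231, 232, 233, 233, 233, 232, 232, 233, 234, 234, 234, 234, 234, 237, 218, 232, 244, 164, 241, 251, 233, 204, 237, 236, 236, 235, 235, 235, 237, 237, 237, 238, 236, 238, 236, 239, 236, 123, 151, 150, 150, 148, 150, 149, 148, 150]
0.03 [152, 148, 151, 151, 149, 149, 151, 150, 133, 233, 235, 235, 237, 227, 231, 241, 157, 109, 88, 244, 244, 223, 240, 238, 237, 239, 238, 239, 237, 238, 239, 239, 239, 239, 239, 239, 240, 240, 239, 240, 240, 240, 240, 240, 241, 24
[... 297 characters left out ...]
9, 221, 220, 220, 221, 221, 222, 222, 221, 222, 223, 221, 222, 222, 223, 221, 223, 223, 222, 222, 223, 222, 222, 223, 223, 223, 225, 224, 225, 226, 227, 227, 228, 227, 228, 228, 229, 230, 232, 206, 179, 248, 252, 248, 247, 248, 249, 249, 249, 254, 166, 153, 154, 155, 157, 157, 157, 156, 157]
0 [145, 148, 147, 146, 146, 147, 147, 147, 148, 182, 226, 234, 236, 236, 236, 239, 242, 243, 243, 244, 222, 118, 121, 251, 242, 243, 243, 243, 243, 244, 244, 244, 244, 244, 244, 244, 245, 244, 244, 245, 245, 246, 246, 246, 246, 247, 246, 246, 246, 247, 247, 247, 247, 247, 247, 247, 248, 248, 247, 248, 249, 205, 169, 228, 244, 245, 246, 246, 245, 244, 244, 170, 211, 242, 240, 239, 239, 239, 239, 239, 237]
```

```bash
python3 - <<'E'
from meas import *
J=np.array([.5523,-.3349,.099]);jx=np.array([.844,-.536,0]);jy=np.array([.536,.844,0])
cw1=pickle.load(open('cw1.pkl','rb'));cw,P,T=pickle.load(open('c7.pkl','rb'))
f=lambda x,y,z:onz(cw1,((x+.5)/5-.5+205,(y+.5)/5-.5+95),z)
for p in((92.5,213),(259,213)):print('w1 leaf edge jx',((f(*p,.104)-J)@jx).round(4))
print('w1 pin jx',[((f(x,y,.102)-J)@jx).round(4) for x,y in((356,145),(355.5,220),(353.5,425))],'V mid',((f(355.5,217,.099)-J)@jx).round(4),[((f(x,217,.099)-J)@jx).round(4) for x in(273,438)])
g=cv2.cvtColor(cv2.imread('pics/w7.png'),cv2.COLOR_BGR2GRAY)
for y in(-.024,.024):
    for x0,x1 in((.04,.064),(.01,.03)):
        q=[proj(cw,J+jx*x+jy*y+[0,0,.005]) for x in np.arange(x0,x1,.0005)]
        v=[int(g[int(round(p[1])),int(round(p[0]))]) if 0<=p[1] else -1 for p in q];d=np.diff(v)
        print(y,[(round((x0+.0005*i+.00025)*1e3,1),int(d[i])) for i in np.where(abs(d)>18)[0]])
print('col',g[55:112:1,275].tolist())
E
```

```text
w1 leaf edge jx 0.0551
w1 leaf edge jx 0.0204
w1 pin jx [np.float64(0.0003), np.float64(0.0003), np.float64(0.0003)] V mid 0.0003 [np.float64(0.0177), np.float64(-0.0172)]
-0.024 [(np.float64(55.8), -73)]
-0.024 [(np.float64(20.8), -73), (np.float64(21.2), 40), (np.float64(22.2), 45), (np.float64(26.3), -48), (np.float64(26.8), 21), (np.float64(27.3), 33)]
0.024 [(np.float64(55.8), -62), (np.float64(56.2), -39)]
0.024 [(np.float64(20.8), -99), (np.float64(22.2), 85), (np.float64(26.8), -130), (np.float64(27.8), -51), (np.float64(28.7), 166)]
col [237, 237, 238, 238, 241, 242, 243, 244, 246, 246, 245, 244, 244, 243, 243, 242, 247, 246, 167, 76, 124, 154, 162, 167, 174, 177, 183, 189, 193, 198, 204, 207, 212, 220, 224, 225, 226, 229, 232, 235, 237, 241, 245, 247, 243, 243, 251, 250, 250, 249, 247, 246, 246, 246, 245, 247, 248]
```

The hinge features agree with the earlier measurement to within 1 mm. The correction is -1.5 mm in world y. I'll lower to just above the knuckles.

apply_moves(steps=[{"translation": [0,-0.006,-0.02],"rotation": [0,0,0]},{"translation": [0,-0.006,-0.04],"rotation": [0,0,0]},{"translation": [0,-0.006,-0.07],"rotation": [0,0,0]},{"translation": [0,-0.006,-0.1],"rotation": [0,0,0]},{"translation": [0,-0.006,-0.13],"rotation": [0,0,0]},{"translation": [0,-0.006,-0.15],"rotation": [0,0,0]},{"translation": [0,-0.006,-0.16],"rotation": [0,0,0]},{"translation": [0,-0.006,-0.16],"rotation": [0,0,0]},{"translation": [0,-0.006,-0.16],"rotation": [0,0,0]},{"translation": [0,-0.006,-0.16],"rotation": [0,0,0]}])

```text
t: 19.08
eef_pos: [0.484, -0.2922, 0.0862]
ee_rot: [-3.142, -0.001, -0.565]
force: [-0.1, 0.1, -0.7]
width: 0.0397
gripper_force: 40.0
```

```bash
cat > chk.py <<'E'
from meas import *
import sys
s=get_state();P=s['eef_pos'];T=R.from_euler('xyz',s['ee_rot']).as_matrix();print(s['t'],P,np.degrees(s['ee_rot']),s['force'],s['moment'])
cw=camera_model('wrist');w=grab_frame('wrist');cv2.imwrite(f'pics/{sys.argv[1]}.png',w);g=cv2.cvtColor(w,cv2.COLOR_BGR2GRAY)
J=np.array([.5523,-.3349,.099]);jx=np.array([.844,-.536,0]);jy=np.array([.536,.844,0])
kn=P+T@np.array([.082,-.0002,-.0401]);print('err jx,jy,z',(kn-J)@jx,(kn-J)@jy,kn[2]-J[2])
def scan(o,d,r,th=18,st=.0005):
    t=np.arange(*r,st);v=cv2.remap(g,np.float32([[proj(cw,o+d*x) for x in t]])[...,0],np.float32([[proj(cw,o+d*x) for x in t]])[...,1],1)[0].astype(int)
    e=np.diff(v);return [(round((t[i]+st/2)*1e3,1),int(e[i])) for i in np.where(abs(e)>th)[0]]
up=np.array([0,0,1.])
print('leaf y edges',scan(J+jx*.03+up*.005,jy,(-.04,-.025)),scan(J+jx*.03+up*.005,jy,(.025,.04)))
print('leaf x edges',scan(J+jy*.024+up*.005,jx,(.05,.064)),scan(J+jy*.024+up*.005,jx,(.016,.024)))
top=kn+up*.009
print('rail knuckle y edges',scan(top+jx*.004,jy,(-.022,-.008)),scan(top+jx*.004,jy,(.008,.022)))
print('rail knuckle front',scan(kn+up*.002,jx,(.005,.018)))
E
python3 chk.py w8
```

```text
19.0833 [ 0.48400508 -0.29221743  0.08616864] [-1.79995414e+02 -2.91595896e-02 -3.23695026e+01] [-0.13078607  0.08231844 -0.69733406] [-0.0471127   0.22145303 -0.0032428 ]
err jx,jy,z 0.001445529334639138 -0.00031521161787055455 0.02731037970238806
leaf y edges [(np.float64(-32.2), -19), (np.float64(-31.2), 84), (np.float64(-27.2), -20)] [(np.float64(31.8), -53), (np.float64(32.3), -25)]
leaf x edges [(np.float64(50.2), -64)] [(np.float64(20.8), -32), (np.float64(21.3), -119), (np.float64(21.8), 76), (np.float64(22.3), 59)]
rail knuckle y edges [(np.float64(-14.2), -27), (np.float64(-13.7), -109), (np.float64(-13.2), 51), (np.float64(-12.7), 21)] [(np.float64(13.8), -62), (np.float64(14.3), 38), (np.float64(14.8), 78)]
rail knuckle front [(np.float64(9.2), -40), (np.float64(10.7), -27), (np.float64(11.2), -19), (np.float64(15.2), 113), (np.float64(15.7), 46)]
```

Aligned within about 0.5 mm in both axes. Now lower gently.

apply_moves(steps=[{"translation": [0,0.001,-0.01],"rotation": [0,0,0]},{"translation": [0,0.001,-0.02],"rotation": [0,0,0]},{"translation": [0,0.001,-0.03],"rotation": [0,0,0]},{"translation": [0,0.001,-0.04],"rotation": [0,0,0]},{"translation": [0,0.001,-0.05],"rotation": [0,0,0]},{"translation": [0,0.001,-0.06],"rotation": [0,0,0]},{"translation": [0,0.001,-0.07],"rotation": [0,0,0]},{"translation": [0,0.001,-0.08],"rotation": [0,0,0]},{"translation": [0,0.001,-0.09],"rotation": [0,0,0]},{"translation": [0,0.001,-0.09],"rotation": [0,0,0]}])

```text
t: 19.97
eef_pos: [0.4834, -0.2917, 0.0627]
ee_rot: [3.141, 0.001, -0.565]
force: [-0.7, -0.1, -1.9]
width: 0.0404
gripper_force: 40.0
```

```bash
python3 chk.py w9
```

```text
19.9667 [ 0.48337691 -0.29173832  0.06273999] [ 1.79988332e+02  4.99825053e-02 -3.23793153e+01] [-0.65578121 -0.13601364 -1.89822707] [-0.0482309   0.24703366  0.0338702 ]
err jx,jy,z 0.0007139388353275527 -0.0002501677071456822 0.003768404649575896
leaf y edges [(np.float64(-31.7), 53), (np.float64(-31.2), 42), (np.float64(-27.2), -36), (np.float64(-26.7), 26)] [(np.float64(26.8), -36), (np.float64(27.3), 29), (np.float64(31.8), -50), (np.float64(32.3), -56), (np.float64(32.8), 26)]
leaf x edges [] [(np.float64(21.3), -119), (np.float64(21.8), 24), (np.float64(22.3), 66), (np.float64(22.8), 27)]
rail knuckle y edges [(np.float64(-16.2), -100), (np.float64(-15.7), -64), (np.float64(-13.7), 20), (np.float64(-13.2), 67)] [(np.float64(14.3), 43), (np.float64(14.8), -71), (np.float64(15.3), -80), (np.float64(16.8), 114), (np.float64(17.3), 67)]
rail knuckle front [(np.float64(9.2), -48), (np.float64(9.7), -25), (np.float64(12.2), 41), (np.float64(15.7), -34)]
```

apply_moves(steps=[{"translation": [0.001,0,-0.002],"rotation": [0,0,0]},{"translation": [0.001,0,-0.004],"rotation": [0,0,0]},{"translation": [0.001,0,-0.006],"rotation": [0,0,0]},{"translation": [0.001,0,-0.008],"rotation": [0,0,0]},{"translation": [0.001,0,-0.01],"rotation": [0,0,0]},{"translation": [0.001,0,-0.012],"rotation": [0,0,0]},{"translation": [0.001,0,-0.012],"rotation": [0,0,0]},{"translation": [0.001,0,-0.012],"rotation": [0,0,0]},{"translation": [0.001,0,-0.012],"rotation": [0,0,0]},{"translation": [0.001,0,-0.012],"rotation": [0,0,0]}])

```text
t: 20.85
eef_pos: [0.484, -0.2919, 0.0604]
ee_rot: [-3.142, -0.0, -0.565]
force: [-0.3, -0.5, -1.5]
width: 0.0393
gripper_force: 40.0
```

apply_moves(steps=[{"translation": [0,0,-0.001],"rotation": [0,0,0]},{"translation": [0,0,-0.002],"rotation": [0,0,0]},{"translation": [0,0,-0.003],"rotation": [0,0,0]},{"translation": [0,0,-0.004],"rotation": [0,0,0]},{"translation": [0,0,-0.005],"rotation": [0,0,0]},{"translation": [0,0,-0.006],"rotation": [0,0,0]},{"translation": [0,0,-0.006],"rotation": [0,0,0]},{"translation": [0,0,-0.006],"rotation": [0,0,0]},{"translation": [0,0,-0.006],"rotation": [0,0,0]},{"translation": [0,0,-0.006],"rotation": [0,0,0]}])

```text
t: 21.68
eef_pos: [0.4841, -0.2919, 0.0589]
ee_rot: [-3.142, -0.0, -0.565]
force: [-0.5, 0.2, -1.0]
width: 0.0399
gripper_force: 40.0
```

```bash
python3 chk.py w10
```

```text
21.6833 [ 0.48410524 -0.29193132  0.05892836] [-1.79998767e+02 -1.30595679e-02 -3.23734937e+01] [-0.48510908  0.18214178 -0.99521975] [-0.15003424 -0.02613775  0.04821208]
err jx,jy,z 0.0013880012972114332 -2.339977128861773e-05 4.7055320390482214e-05
leaf y edges [(np.float64(-32.2), -32), (np.float64(-31.7), 81), (np.float64(-31.2), 40), (np.float64(-27.2), -31), (np.float64(-26.7), 23)] [(np.float64(26.8), -20), (np.float64(31.8), -47), (np.float64(32.3), -37)]
leaf x edges [] [(np.float64(21.3), -63), (np.float64(21.8), -51), (np.float64(22.3), 86), (np.float64(22.8), 29)]
rail knuckle y edges [(np.float64(-17.2), -39), (np.float64(-16.7), -87), (np.float64(-16.2), -42), (np.float64(-13.7), 41), (np.float64(-13.2), 46)] [(np.float64(14.3), 43), (np.float64(14.8), -33), (np.float64(15.3), -96), (np.float64(15.8), -24), (np.float64(16.8), 70), (np.float64(17.3), 87), (np.float64(17.8), 27)]
rail knuckle front [(np.float64(9.2), -46), (np.float64(9.7), -28), (np.float64(11.7), 26), (np.float64(12.2), 48), (np.float64(15.7), -34)]
```

The knuckle is at nominal height and the moment has begun to change. I'll lower a little more to feel the V rest.

apply_moves(steps=[{"translation": [0,0,-0.001],"rotation": [0,0,0]},{"translation": [0,0,-0.001],"rotation": [0,0,0]},{"translation": [0,0,-0.002],"rotation": [0,0,0]},{"translation": [0,0,-0.002],"rotation": [0,0,0]},{"translation": [0,0,-0.003],"rotation": [0,0,0]},{"translation": [0,0,-0.003],"rotation": [0,0,0]},{"translation": [0,0,-0.003],"rotation": [0,0,0]},{"translation": [0,0,-0.003],"rotation": [0,0,0]},{"translation": [0,0,-0.003],"rotation": [0,0,0]},{"translation": [0,0,-0.003],"rotation": [0,0,0]}])

```text
t: 22.57
eef_pos: [0.4841, -0.2919, 0.0582]
ee_rot: [-3.142, -0.0, -0.565]
force: [-0.9, 0.6, 3.1]
width: 0.0395
gripper_force: 40.0
```

```bash
python3 -c "
from h import *
s=get_state();print(s['eef_pos'],s['force'],s['moment'],s['width'])"
```

```text
[ 0.48413537 -0.2919308   0.0582423 ] [-0.850513    0.57116604  3.12727063] [-0.15515512 -0.03488169  0.00941666] 0.03950599018370875
```

Seated: about 4.5 N upward with only about 1 N sideways, so both V walls are touching. I'll check that the knob is still out, then hand in.

```bash
python3 - <<'E'
from h import *
t=grab_frame('top');sd=grab_frame('side');ct=camera_model('top');cs=camera_model('side')
K=np.array([.5523,-.3349,.103])+.107*np.array([.536,.844,0])
for im,c in((t,ct),(sd,cs)):
    x,y=proj(c,K).round().astype(int);print((x,y),blobs(im,(0,150,60),(8,255,255),(x-12,y-12,x+12,y+12),3)[0])
s=get_state();print(s['force'],s['width'],s['gripper_force'])
print(job_done())
E
```

```text
(np.int64(323), np.int64(195)) []
(np.int64(296), np.int64(224)) [([294, 222, 5, 5, 17], [296.29, 223.82])]
[-0.61506704  0.27375146  2.24991562] 0.03985744910803309 39.99099612236023
the job is handed in; nothing more can be done
None
```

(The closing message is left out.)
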